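# Stake both brass pins of a terminal bar

### The arm

A 6-joint arm with a two-finger parallel gripper is mounted at the origin on the work surface. World frame = base frame: x ahead of the robot, y to its left, z up, the work surface at z = 0. Lengths are in m, angles in rad, forces in N, time in s.
With the tool pointing down it reaches from about 0.35 to 0.975 m from the base axis. Payload 4.9 kg.
Tool frame: the origin (TCP) lies midway between the tips of the shut fingers; the grasp point (between the pads) lies 19 mm behind it; z points along the fingers, y is the line along which they close (so a half turn about z gives the same grasp; the last joint's range is limited). The gripper opens to 85 mm and grips with 20 to 120 N. Pads are 22 mm wide; open, the fingers measure 114 mm over their backs; the gripper's body (76 mm by 85 mm) begins 54 mm behind the grasp point. The pads swing forward as they close: fully open they stand 13 mm farther back than shut.
Start: joints at [-1.44, 0.053, 1.613, -0, 1.476, -0.119], TCP at [0.155, -0.606, 0.231] pointing down, gripper open.
Joint ranges: [-3.01, 3.01], [-1.01, 2.22], [0.06, 2.58], [-1.02, 4.17], [0.09, 2.62], [-3.14, 3.14]. Speed limits (rad/s): [2.57, 2.57, 3.14, 3.14, 3.14, 3.14].

### API

Orientations are given as a unit quaternion [w, x, y, z].
In Python, from plant import manip gives the robot as it stands.
- The arm moves only by the shell command python3 shift.py FILE, which reads ROWS from the file FILE. ROWS is one flat JSON list of numbers that holds 1 to 5 rows one after another, with no inner brackets; each row has 7 numbers: the opening from 0.0 (shut) to 1.0 (fully open), then dx, dy, dz in shares of the most that a row can go, 1 being 62.5 mm, then a rotation vector rx, ry, rz in units of 0.25 rad; each row shifts and turns the commanded pose from where the row before left it, along the tool's axes as they then stand; what a row does not reach is not made up. A row lasts 1/8 s, in which the tool goes at most 0.0625 m and 0.188 rad, less where a joint would pass 70% of its speed; a pose out of reach is approached as far as the arm can. The fingers move at their own pace and stop on an object; the grip force is fixed at half the most. Time passes only in rows, so rows that do not move let the fingers close. It prints the time, the measured TCP pose, the force, the opening and the grip force at its end. Input that does not fit is refused with a message, and nothing moves.
- manip.state(): the state, without advancing time (a new reading comes with each control period).
- manip.grab_frame(name): name is "side" or "top" or "wrist"; returns the picture (384x512x3 uint8, red, green, blue); there is no depth.
- manip.camera_params(name): a dict with "intrinsics" (3x3 intrinsics, pixels), "xyz" and "orientation" of the camera in the world. Camera axes: x right, y down, z forward; pixel columns grow to the right and rows downward; lengths in m; the calibration is good to about 2 mm. A picture is of the moment at which its call begins: read the wrist's pose just before it. camera_params takes no time and is no camera call; for the wrist camera it gives the pose at the moment of the call.
- manip.job_done(): hands the job in; it is judged then, once.
The state is a dict: "time": time; "joint_pos": joint angles; "joint_vel": joint speeds; "joint_efforts": joint torques, N m; "tool_pos": TCP position; "tool_rot": TCP orientation; "contact_force": force on the tool from outside, world axes, zero at the start; "ft_torque": the same for the moment, N m; "gripper_width": opening from 0.0 (shut) to 1.0 (fully open); "grasp_force": force on a finger pad.
Only numpy, scipy, OpenCV 4.12 (cv2) and the standard library are available. Lean on these libraries where they do the work, as an engineer would, in place of code of your own. Each camera call takes 0.05 s, during which the arm holds its last target. There are 200 camera calls.

### The job

Two brass pins stand proud of the aluminium terminal bar in the staking jig. With the mallet in the gripper, knock the jig's sprung punch down until the pin under it (at the red-banded end) is fully home, then turn the bar end for end, slide it back against the jig's stop, let go of it, and knock the other pin home through the punch in the same way. Finish with the bar left seated in the jig and the mallet standing upright on its round rubber pad; touch the punch only with the mallet, never hit the bar or push the pins directly, and do not disturb the bottle, the spool or the parts tray.

Things in the scene. Friction and masses are not known exactly. Their poses are not given: they have to be found in the camera images.
- jig: Fixed staking jig. Origin on the bench under the seated bar's centre; +x along the bar away from the robot, z up. Base plate x -115 to 135, y -65 to 65, top z 12 mm. The bar lies on it between guide rails: inner faces y -19.5 and 19.5, x 42 to 98, top z 26; flared mouth from x 19, about 26 each side. The bar slides in and out at the -x side, clear of things at x below 15.
- portal (a point): Top centre of the jig's blue portal that carries the punch over the bar, at jig (70, 0, 78) mm. Crossbeam x 57 to 83, y -43.5 to 43.5, z 64 to 78; posts below it from y 27.5 to 43.5 on both sides, all in the jig's frame. Nothing but the punch rises above the beam.
- stop (a point): Foot of the jig's end stop at jig (86, 0, 12) mm: the far end of the bar rests within about 1 mm of it when seated. Stop face 55 wide, top at z 34 mm.
- punch: Sprung vertical steel punch in the portal, at jig x 70, y 0. Origin: centre of its flat striking face (head 26 mm across, 12 thick). At rest the face is 108 mm above the bench, the tip (8 across) 54 mm. It slides down at most 14.5 mm and springs back (3 N to start, 5 N at the bottom). With a pin fully home under its tip the face is 94.5 mm above the bench. At the start the red-end pin is under it.
- bar: Loose aluminium bar 170 long (x) x 36 wide (y) x 28 high, about 0.45 kg; origin at the centre of its underside. Red band at x 47 to 57, blue band at x -57 to -47, a brass pin at x 70 and -70. It starts seated, red end under the punch, underside 12 mm above the bench; seated, a proud pin passes 6 mm below the punch tip. Grip it across its width at its centre; slide it out from under the portal.
- pin_red: Brass pin 10 mm across pressed upright into the bar at bar x 70, y 0, by the red band. Origin: centre of its top, 34.5 to 36 mm above the bar's underside at the start (6.5 to 8 mm proud of the bar's top). Fully home it stops 28.5 mm above the underside, 0.5 mm above the bar's top. It moves only down, takes about 7 N, and stays where it is driven.
- pin_blue: Brass pin like pin_red, at bar x = -70, y = 0, by the blue band.
- mallet: Soft-faced mallet, 0.36 kg, standing on one face on the pad. Head: upright cylinder 48 mm across, 64 high, red faces, dark middle; origin at the centre of its lower, striking face. Handle along its -x, from x -20 to -150, 20 wide (y), 22 high, centre line 34 mm above the origin; centre of mass about 10 mm from the head's axis. Grip the handle from above, 50 mm from the head's axis.
- pad: Round black rubber pad, 130 across, 4 mm thick, fixed to the bench, on the left or the right of the jig; origin at the centre of its underside. The mallet's head starts over its centre.
- bottle: Bystander: amber bottle with an orange cap, 66 mm across, 180 high, origin under its centre; stands beside the punch on one side of the jig.
- spool: Bystander: spool of copper with black end discs, 70 across, 64 high, origin under its centre; beside the punch on the other side.
- tray: Bystander: open blue parts tray 110 x 90 x 30 high, origin under its centre; on the side away from the mallet.

How it is judged:
By the outcome, as a careful person would: the job done as asked, in the order asked, and still so for the second after the job is handed in, with the robot touching nothing.
It also fails if it takes over 72 s, if anything falls off the work surface, if the arm or the gripper's body presses on something with over 40 N, if the wrist force passes 120 N, or if a joint passes its speed limit or range.

## Working session

There is one attempt and no reset: what is moved stays moved. The work goes in short steps, Python scripts to look and compute and a shell command to move; the robot and the scene stay as the last step left them, time stands still between calls to the robot, and variables do not carry over. Pictures are saved under pics/ and viewed, at most 10 in all, crops included, and the job is handed in when it is done.

```bash
ls; mkdir -p pics; python3 - <<'E'
from plant import manip
import cv2,numpy as np
s=manip.state();print(s)
for n in("side","top"):
    im=manip.grab_frame(n);cv2.imwrite(f"pics/{n}0.png",im[:,:,::-1]);print(n,manip.camera_params(n))
E
```

```text
pics
plant.py
shift.py
{'time': 0.0, 'joint_pos': array([-1.44001513e+00,  5.33453866e-02,  1.61430222e+00,  2.81267566e-05,
        1.47598975e+00, -1.19013568e-01]), 'joint_vel': array([-0.00093683, -0.00039612, -0.00022325,  0.00037793,  0.00080001,
        0.00052698]), 'joint_efforts': array([ 2.10909377e-03, -3.93682981e+01, -3.70174456e+01, -3.07153812e-05,
        7.13113637e-03,  2.92132905e-07]), 'tool_pos': array([ 0.15442122, -0.60498022,  0.23006522]), 'tool_rot': array([-1.02241638e-03,  9.92210105e-01,  1.24571514e-01,  7.98332105e-06]), 'contact_force': array([-0.01532719, -0.53712731,  0.33028373]), 'ft_torque': array([-0.01590611, -0.01616029,  0.07165406]), 'grasp_force': 0.0, 'gripper_width': 1.0030260803704691}
side {'intrinsics': array([[358.68882753,   0.        , 259.6553812 ],
       [  0.        , 358.68882753, 198.24817478],
       [  0.        ,   0.        ,   1.        ]]), 'xyz': array([ 0.43808443, -0.56228443,  0.59660617]), 'orientation': array([-0.40073588,  0.90810036, -0.11178228,  0.04763628])}
top {'intrinsics': array([[437.36161769,   0.        , 258.13126405],
       [  0.        , 437.36161769, 186.07611088],
       [  0.        ,   0.        ,   1.        ]]), 'xyz': array([0.3675848 , 0.00862955, 1.108264  ]), 'orientation': array([-0.07814437,  0.7140189 , -0.69157739,  0.07609982])}
```

View pics/side0.png

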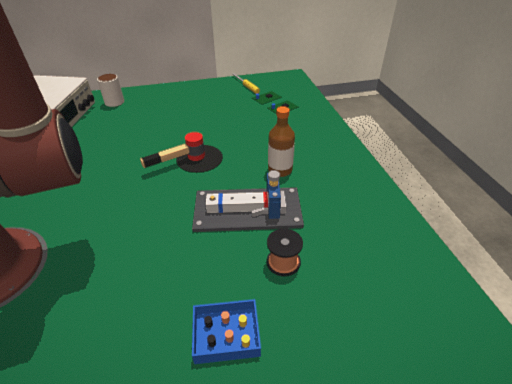

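View pics/top0.png

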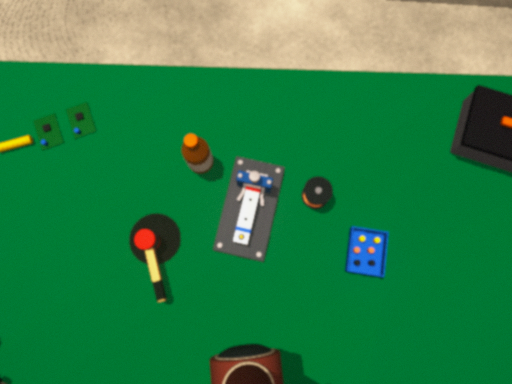

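The top view shows the mallet head at about (145,239) on the pad (155,238), its handle running to (161,300). The jig plate is centred near (250,208) with the red end away from the robot at (254,180). The bottle is at (197,150), the spool at (317,192) and the tray at (366,252). The side view agrees. Next I'll get coarse positions from both views.

```bash
cat > h.py <<'E'
from plant import manip
import cv2,numpy as np
from scipy.spatial.transform import Rotation as R
def q2R(q): return R.from_quat(np.roll(q,-1))
class Cam:
    def __init__(s,n,p=None):
        p=p or manip.camera_params(n); s.K=p["intrinsics"]; s.c=np.array(p["xyz"]); s.R=q2R(p["orientation"]).as_matrix()
    def ray(s,uv): return s.R@np.linalg.solve(s.K,[uv[0],uv[1],1.])
    def onz(s,uv,z): d=s.ray(uv); return s.c+d*(z-s.c[2])/d[2]
    def proj(s,P):
        q=(np.atleast_2d(P)-s.c)@s.R@s.K.T; return q[:,:2]/q[:,2:]
def tri(obs):  # [(cam,uv),...] -> point, worst ray miss
    A=np.zeros((3,3));b=np.zeros(3);M=[]
    for c,uv in obs:
        d=c.ray(uv);d/=np.linalg.norm(d);m=np.eye(3)-np.outer(d,d);A+=m;b+=m@c.c;M.append((m,c.c))
    x=np.linalg.solve(A,b);return x,max(np.linalg.norm(m@(x-c)) for m,c in M)
def down(yaw): # tool down, tool x axis at heading yaw
    return R.from_euler('z',yaw)*R.from_euler('x',np.pi)
def rel(pos,rot=None):  # shift in tool axes from the present pose; rotation vector
    s=manip.state();T=q2R(s["tool_rot"])
    print("tcp",s["tool_pos"].round(4),"yaw",np.arctan2(*T.as_matrix()[[1,0],0]).round(4),"d_tool",T.inv().apply(np.array(pos)-s["tool_pos"]).round(4),
      "rv",(T.inv()*rot).as_rotvec().round(4) if rot is not None else "")
E
python3 - <<'E'
from h import *
t=Cam("top");s=Cam("side")
it=cv2.imread("pics/top0.png");js=cv2.imread("pics/side0.png")
a=it[150:320,110:400];b=js[120:290,130:420]
o=np.vstack([cv2.resize(x,None,fx=2.0*0+1.75,fy=1.75,interpolation=cv2.INTER_CUBIC) for x in(a,b)])
cv2.imwrite("pics/crop0.png",o)
for n,uv,us,z in(("mallet top",(145,239),(194,139),.068),("pad",(155,238),(199,158),.004),("bottle cap",(191,141),(283,112),.18),("spool top",(319,187),(285,242),.064),("portal",(254,180),(274,195),.078)):
    print(n,t.onz(uv,z).round(3),s.onz(us,z).round(3),[x for x in tri([(t,uv),(s,us)])])
# plate by colour: dark grey
hsv=cv2.cvtColor(it,cv2.COLOR_BGR2HSV)
m=((hsv[...,1]<60)&(hsv[...,2]<110)).astype(np.uint8);m[:140]=0;m[280:]=0;m[:,:205]=0;m[:,295:]=0
m=cv2.morphologyEx(m,cv2.MORPH_OPEN,np.ones((3,3)))
c=max(cv2.findContours(m,0,2)[0],key=cv2.contourArea);bx=cv2.boxPoints(cv2.minAreaRect(c))
P=np.array([t.onz(p,.012) for p in bx]);print(bx,P.round(3),np.linalg.norm(P-np.roll(P,1,0),axis=1))
E
```

```text
mallet top [0.461 0.28  0.068] [0.463 0.271 0.068] [array([0.4625421 , 0.28135547, 0.06110406]), np.float64(0.0004843406468443297)]
pad [0.471 0.271 0.004] [0.469 0.271 0.004] [array([0.46956563, 0.27110131, 0.00435316]), np.float64(0.0009175975883104343)]
bottle cap [0.672 0.167 0.18 ] [0.672 0.158 0.18 ] [array([0.67452755, 0.16820733, 0.17370621]), np.float64(0.0008292853447550276)]
spool top [ 0.602 -0.133  0.064] [ 0.595 -0.13   0.064] [array([ 0.59733473, -0.13255489,  0.06750467]), np.float64(0.003700623180569124)]
portal [0.611 0.026 0.078] [ 0.606 -0.008  0.078] [array([0.6176602 , 0.02640471, 0.04579911]), np.float64(0.0010116972819932456)]
[[213.1279  249.20656]
 [235.10822 155.79018]
 [284.54755 167.42296]
 [262.56723 260.83936]] [[ 0.447  0.123  0.012]
 [ 0.69   0.078  0.012]
 [ 0.663 -0.051  0.012]
 [ 0.422 -0.001  0.012]] [0.12620224 0.24729781 0.13228385 0.24581291]
```

View pics/crop0.png

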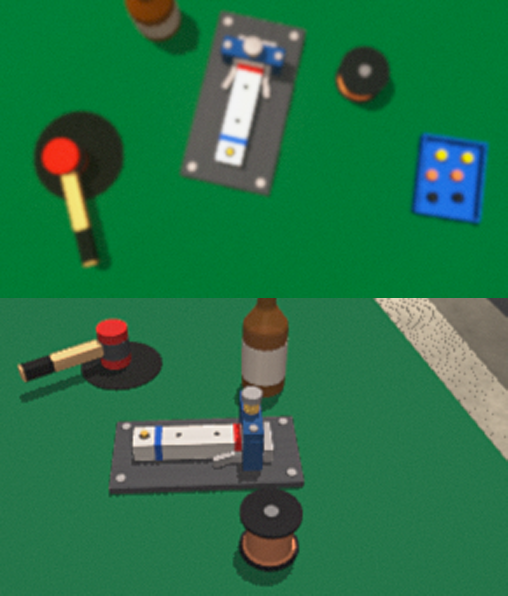

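```bash
python3 - <<'E'
from h import *
t=Cam("top");a=t.onz((147,245),.038);b=t.onz((160.5,298),.038);print(a,b,np.arctan2(a[1]-b[1],a[0]-b[0]))
rel([.42,-.05,.40],down(.25))
s=manip.state();T=q2R(s["tool_rot"]);p=manip.camera_params("wrist")
print("cam in tool",T.inv().apply(p["xyz"]-s["tool_pos"]),(T.inv()*q2R(p["orientation"])).as_matrix().round(3),p["intrinsics"][0])
E
```

```text
[0.44976362 0.28119937 0.038     ] [0.32605087 0.2383368  0.038     ] 0.33352528314827135
tcp [ 0.1544 -0.605   0.2302] yaw 0.2498 d_tool [ 0.3946 -0.4725 -0.1688] rv [-0.0019 -0.0002 -0.0002]
cam in tool [ 0.06712162 -0.00066551 -0.14413103] [[ 0.    -0.964 -0.265]
 [ 1.    -0.     0.001]
 [-0.001 -0.265  0.964]] [335.64095134   0.         250.37771253]
```
Camera at tool +x 67, tilted looking back toward -x (tool). At TCP height 0.40, cam at z 0.544; view center intersects near x offset 0.067-0.544*tan(15.4°)=-0.08. View half-width 256/335 → ±0.41 m in cols (tool y), rows ±0.31.

Careful with the scale: shifts go in shares of 62.5 mm and turns go in units of 0.25 rad. That gives: -0.045 m is -0.72, 0.04 m is 0.64.

```bash
echo '[1, 0.64, -0.72, -0.272, 0, 0, 0, 1, 0.64, -0.72, -0.272, 0, 0, 0, 1, 0.64, -0.72, -0.272, 0, 0, 0, 1, 0.64, -0.72, -0.272, 0, 0, 0, 1, 0.64, -0.72, -0.272, 0, 0, 0]' > path.dat && python3 shift.py path.dat; echo '[1, 0.64, -0.72, -0.272, 0, 0, 0, 1, 0.64, -0.72, -0.272, 0, 0, 0, 1, 0.64, -0.72, -0.272, 0, 0, 0, 1, 0.64, -0.72, -0.272, 0, 0, 0, 1, 0.64, -0.72, -0.272, 0, 0, 0]' > path.dat && python3 shift.py path.dat; echo '[1, 0.48, -0.8, 0, 0, 0, 0, 1, 0.48, -0.8, 0, 0, 0, 0, 1, 0, 0, 0, 0, 0, 0]' > path.dat && python3 shift.py path.dat
python3 - <<'E'
from h import *
import pickle
p=manip.camera_params("wrist");im=manip.grab_frame("wrist");cv2.imwrite("pics/w1.png",im[:,:,::-1]);pickle.dump(p,open("w1.pkl","wb"))
rel([.43,.20,.40],down(.25))
E
```

```text
time: 0.72
tool_pos: [0.2929, -0.3364, 0.3163]
tool_rot: [-0.0, 0.992, 0.124, 0.0]
contact_force: [0.7, 0.9, 0.7]
gripper_width: 1.0
grasp_force: 0.0
time: 1.35
tool_pos: [0.4309, -0.0692, 0.4013]
tool_rot: [0.0, 0.992, 0.125, 0.0]
contact_force: [0.7, -0.6, 0.1]
gripper_width: 1.002
grasp_force: 0.0
time: 1.72
tool_pos: [0.464, 0.0439, 0.4003]
tool_rot: [-0.0, 0.992, 0.128, -0.001]
contact_force: [0.2, -0.0, 0.2]
gripper_width: 0.999
grasp_force: 0.0
tcp [0.4639 0.0422 0.4004] yaw 0.2538 d_tool [ 0.0068 -0.1613  0.0004] rv [-0.0002  0.0016  0.0038]
```

View pics/w1.png

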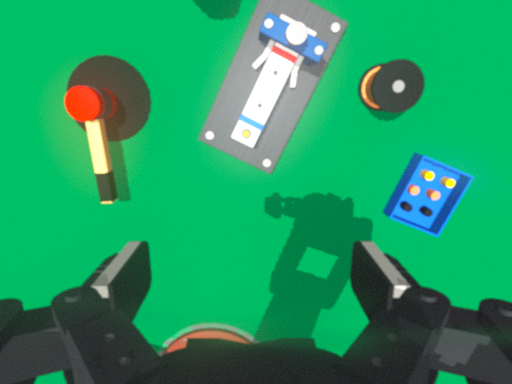

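The first wrist view shows the mallet head top at (84,104), the handle running from (93,120) to (107,203), and the pad centre at (110,98). The punch head is at (296,33) and the bar's blue-end pin at (246,133). I'll go closer over the mallet.

In the tool's units: -0.046 m is -0.736, 0.03 m is 0.48, -0.03 rad is -0.12.

```bash
echo '[1, 0, -0.736, 0.48, 0, 0, 0.08, 1, 0, -0.736, 0.48, 0, 0, -0.08, 1, 0, -0.736, 0.48, 0, 0, -0.08, 1, 0, -0.736, 0.48, 0, 0, -0.12, 1, 0, -0.736, 0.48, 0, 0, -0.12]' > path.dat && python3 shift.py path.dat; echo '[1, 0, 0, 0, 0, 0, 0, 1, 0, 0, 0, 0, 0, 0]' > path.dat && python3 shift.py path.dat
python3 - <<'E'
from h import *
import pickle
p=manip.camera_params("wrist");im=manip.grab_frame("wrist");im=im[:,:,::-1].copy();cv2.imwrite("pics/w2.png",im);pickle.dump(p,open("w2.pkl","wb"))
rel([.43,.27,.25],down(.33))
C1=Cam("",pickle.load(open("w1.pkl","rb")));C2=Cam("",p)
i1=cv2.imread("pics/w1.png")
def tan(im): # wooden handle
    h=cv2.cvtColor(im,cv2.COLOR_BGR2HSV);m=((h[...,0]>12)&(h[...,0]<32)&(h[...,1]>60)&(h[...,2]>120)).astype(np.uint8)
    c=max(cv2.findContours(m,0,2)[0],key=cv2.contourArea);return cv2.minAreaRect(c)
for i in(i1,im): print(tan(i))
E
```

```text
time: 2.4
tool_pos: [0.4048, 0.2626, 0.2501]
tool_rot: [0.0, 0.987, 0.163, 0.0]
contact_force: [0.9, 0.4, 0.4]
gripper_width: 1.0
grasp_force: 0.0
time: 2.65
tool_pos: [0.4056, 0.2617, 0.2516]
tool_rot: [0.0, 0.987, 0.163, 0.0]
contact_force: [-0.1, 0.1, 0.3]
gripper_width: 0.999
grasp_force: 0.0
tcp [0.406  0.2616 0.2522] yaw 0.3275 d_tool [ 0.0254 -0.0003  0.0023] rv [ 0.0004 -0.0018 -0.0025]
((98.79999542236328, 146.39999389648438), (55.036312103271484, 20.394166946411133), 77.90524291992188)
((241.50942993164062, 164.21697998046875), (48.07619857788086, 74.86150360107422), 15.945395469665527)
```

View pics/w2.png

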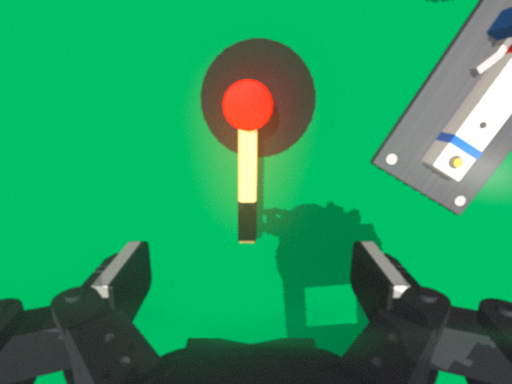

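The second wrist view shows the mallet head top at (248,104), the handle straight down to (247,243) with the wood/black joint at row 203, and the pad around (258,97). The handle is almost aligned with the tool. I'll triangulate.

```bash
python3 - <<'E'
from h import *
import pickle
C=[Cam("",pickle.load(open(f"w{k}.pkl","rb"))) for k in(1,2)]
I=[cv2.imread(f"pics/w{k}.png") for k in(1,2)]
def blob(im,f,box):
    x0,x1,y0,y1=box;h=cv2.cvtColor(im,cv2.COLOR_BGR2HSV).astype(int);m=np.zeros(im.shape[:2],np.uint8);m[y0:y1,x0:x1]=f(h)[y0:y1,x0:x1]
    return max(cv2.findContours(m,0,1)[0],key=cv2.contourArea)
red=lambda h:((h[...,0]<6)|(h[...,0]>174))&(h[...,1]>200)&(h[...,2]>215)
wood=lambda h:(h[...,0]>12)&(h[...,0]<32)&(h[...,1]>40)&(h[...,2]>150)
blk=lambda h:(h[...,2]<70)&(h[...,1]<255)
bh=[(50,130,70,150),(210,290,70,150)];bw=[(80,115,118,190),(225,270,128,210)]
ht=[];we=[]
for im,a,b in zip(I,bh,bw):
    c=blob(im,red,a);e=cv2.minEnclosingCircle(c);r=cv2.minAreaRect(c);print("head",e,r[0],r[1]);ht.append(e[0])
    r=cv2.boxPoints(cv2.minAreaRect(blob(im,wood,b)));r=r[np.argsort(r[:,1])];we.append((r[2:].mean(0),r[:2].mean(0)));print("wood",r.round(1).tolist())
print("headtop",tri(list(zip(C,ht))));
print("wood/black",tri([(c,w[0]) for c,w in zip(C,we)]))
for c,h,w in zip(C,ht,we): print("head z.068",c.onz(h,.068).round(4),"handle top z.049",c.onz(w[0],.049).round(4),c.onz(w[1],.049).round(4))
for uv in((247,243),(247.3,170),(247.7,135)): print(uv,C[1].onz(uv,.049))
for c,uv in zip(C,((110,98),(258.5,97.5))): print("pad",c.onz(uv,.004))
E
```

```text
head ((82.5, 102.5), 18.506855010986328) (86.91532897949219, 97.3167724609375) (36.990779876708984, 17.959699630737305)
wood [[102.19999694824219, 117.80000305175781], [83.69999694824219, 121.5], [112.9000015258789, 171.39999389648438], [94.4000015258789, 175.10000610351562]]
head ((247.5, 104.5), 25.93270492553711) (247.0, 103.0) (48.0, 50.0)
wood [[237.0, 129.0], [258.0, 129.0], [258.0, 202.0], [237.0, 202.0]]
headtop (array([0.46228185, 0.28398813, 0.06491232]), np.float64(0.00032931274140352403))
wood/black (array([0.3624266 , 0.2504002 , 0.04149302]), np.float64(2.380667694946932e-05))
head z.068 [0.463  0.2826 0.068 ] handle top z.049 [0.3649 0.2476 0.049 ] [0.4402 0.2739 0.049 ]
head z.068 [0.462  0.2839 0.068 ] handle top z.049 [0.3647 0.2511 0.049 ] [0.4387 0.2761 0.049 ]
(247, 243) [0.31894069 0.23622328 0.049     ]
(247.3, 170) [0.39812639 0.2626426  0.049     ]
(247.7, 135) [0.43296733 0.27398989 0.049     ]
pad [0.4717861  0.27187724 0.004     ]
pad [0.4719259  0.27461951 0.004     ]
```

In the tool's units: 0.0104 m is 0.1664, -0.0032 m is -0.0512, 0.0065 rad is 0.026.

```bash
echo '[1, 0.1664, -0.0512, 0.8, 0, 0, 0.026, 1, 0, 0, 0.96, 0, 0, 0, 1, 0, 0, 0.96, 0, 0, 0, 1, 0, 0, 0.64, 0, 0, 0, 1, 0, 0, 0.3712, 0, 0, 0]' > path.dat && python3 shift.py path.dat; echo '[1, 0, 0, 0, 0, 0, 0, 1, 0, 0, 0, 0, 0, 0]' > path.dat && python3 shift.py path.dat; python3 -c "
from h import *
rel([.4148,.2680,.019],down(.321))"
```

```text
time: 3.32
tool_pos: [0.4142, 0.2673, 0.0167]
tool_rot: [0.0, 0.987, 0.159, -0.001]
contact_force: [0.7, 0.1, 0.4]
gripper_width: 1.0
grasp_force: 0.0
time: 3.58
tool_pos: [0.4158, 0.2691, 0.0199]
tool_rot: [-0.0, 0.987, 0.16, 0.002]
contact_force: [0.3, 0.1, 0.4]
gripper_width: 0.997
grasp_force: 0.0
tcp [0.4158 0.2691 0.0199] yaw 0.3217 d_tool [-0.0012  0.0007  0.0009] rv [-0.0002 -0.0034  0.0007]
```

In the tool's units: -0.05 m is -0.8, -0.04 m is -0.64.

```bash
echo '[0, 0, 0, 0, 0, 0, 0, 0, 0, 0, 0, 0, 0, 0, 0, 0, 0, 0, 0, 0, 0, 0, 0, 0, 0, 0, 0, 0, 0, 0, 0, 0, 0, 0, 0]' > path.dat && python3 shift.py path.dat; echo '[0, 0, 0, -0.16, 0, 0, 0, 0, 0, 0, -0.64, 0, 0, 0, 0, 0, 0, -0.8, 0, 0, 0, 0, 0, 0, -0.8, 0, 0, 0, 0, 0, 0, -0.64, 0, 0, 0]' > path.dat && python3 shift.py path.dat;echo '[0, 0, 0, 0, 0, 0, 0, 0, 0, 0, 0, 0, 0, 0]' > path.dat && python3 shift.py path.dat; python3 -c "
from h import *
for n in('wrist','side'):
  im=manip.grab_frame(n);cv2.imwrite(f'pics/l_{n}.png',im[:,:,::-1])
a=cv2.imread('pics/l_wrist.png');b=cv2.imread('pics/l_side.png')
cv2.imwrite('pics/l.png',np.hstack([cv2.resize(a,(400,300)),cv2.resize(b[60:240,80:320],(400,300))]))
rel([.45,.05,.3],down(-.197))"
```

```text
time: 4.2
tool_pos: [0.4139, 0.2692, 0.0183]
tool_rot: [0.0, 0.987, 0.161, 0.0]
contact_force: [-1.4, -1.5, 2.8]
gripper_width: 0.226
grasp_force: 59.8
time: 4.82
tool_pos: [0.4132, 0.2691, 0.2095]
tool_rot: [-0.0, 0.987, 0.161, -0.0]
contact_force: [0.2, 0.1, -4.9]
gripper_width: 0.226
grasp_force: 59.4
time: 5.08
tool_pos: [0.4124, 0.2686, 0.2054]
tool_rot: [0.0, 0.987, 0.161, -0.002]
contact_force: [0.0, 0.3, -4.8]
gripper_width: 0.222
grasp_force: 59.4
tcp [0.4121 0.2684 0.2045] yaw 0.3233 d_tool [-0.034   0.2192 -0.0952] rv [0.002  0.0055 0.5203]
```

View pics/l.png

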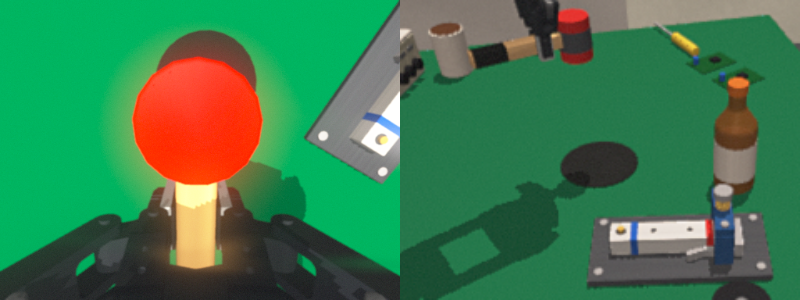

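The mallet is held level in the grip, and the side view confirms the head is upright. I'll fit the jig pose from the punch face and the blue pin in three views, plus the plate outline.

```bash
python3 - <<'E'
from h import *
import pickle
from scipy.optimize import least_squares
T=Cam("top");S=Cam("side");W=Cam("",pickle.load(open("w1.pkl","rb")))
iw=cv2.imread("pics/w1.png")
h=cv2.cvtColor(iw,cv2.COLOR_BGR2HSV).astype(int)
m=((h[...,1]<70)&(h[...,2]>225)).astype(np.uint8);m2=np.zeros_like(m);m2[20:48,282:310]=m[20:48,282:310]
c=max(cv2.findContours(m2,0,1)[0],key=cv2.contourArea);pu=cv2.minEnclosingCircle(c);print("punch w",pu)
g=cv2.cvtColor(iw,cv2.COLOR_BGR2HSV);m=((g[...,1]<90)).astype(np.uint8);m[200:]=0;m[:,:190]=0;m[:,352:]=0
c=max(cv2.findContours(cv2.morphologyEx(m,cv2.MORPH_OPEN,np.ones((3,3))),0,1)[0],key=cv2.contourArea);bx=cv2.approxPolyDP(cv2.convexHull(c),4,True)[:,0];print("plate w",bx.tolist())
P=[(W,pu[0]),(T,(254.6,175.7)),(S,(273.4,174.9))];B=[(W,(246.3,133.3)),(T,(241.4,237.4)),(S,(212.3,198.3))]
p,e1=tri(P);b,e2=tri(B);print("punch",p,e1,"bluepin",b,e2,"dist",np.linalg.norm((p-b)[:2]),"yaw",np.arctan2(*(p-b)[[1,0]]))
for cam,uv in P: print("punch@.108",cam.onz(uv,.108).round(4))
for cam,uv in B: print("pin@.047",cam.onz(uv,.047).round(4))
for u in bx: print(W.onz(u,.012).round(4))
it=cv2.cvtColor(manip.grab_frame("side"),cv2.COLOR_RGB2HSV);m=(it[...,2]<60).astype(np.uint8);m[:130]=0;m[185:]=0;m[:,:170]=0;m[:,228:]=0
c=max(cv2.findContours(m,0,1)[0],key=cv2.contourArea);e=cv2.fitEllipse(c);print("pad side",e,S.onz(e[0],.004))
E
```

```text
punch w ((294.95001220703125, 28.950000762939453), 14.930091857910156)
plate w [[307, 0], [346, 26], [267, 172], [199, 136], [259, 0]]
punch [0.61600925 0.0272051  0.10438415] 0.0034946474413076033 bluepin [0.4765186  0.05318541 0.04234495] 0.001734684307785952 dist 0.1418894561997622 yaw -0.18414135729715067
punch@.108 [0.6178 0.0299 0.108 ]
punch@.108 [0.6144 0.0242 0.108 ]
punch@.108 [0.6128 0.0232 0.108 ]
pin@.047 [0.4774 0.0541 0.047 ]
pin@.047 [0.4746 0.052  0.047 ]
pin@.047 [0.4772 0.0484 0.047 ]
[0.6779 0.0173 0.012 ]
[ 0.6599 -0.0475  0.012 ]
[0.4221 0.0055 0.012 ]
[0.4508 0.1246 0.012 ]
[0.6605 0.0833 0.012 ]
pad side ((198.9142608642578, 158.3730926513672), (25.99353790283203, 45.18735122680664), 82.78766632080078) [0.46822301 0.26973044 0.004     ]
```

In the tool's units: 0.03 m is 0.48, 0.02 m is 0.32, 0.174 rad is 0.696.

```bash
echo '[0, 0, 0.48, 0, 0, 0, 0.692, 0, 0, 0.48, 0, 0, 0, 0.692, 0, 0, 0.32, 0, 0, 0, 0.696, 0, 0, 0, 0, 0, 0, 0, 0, 0, 0, 0, 0, 0, 0]' > path.dat && python3 shift.py path.dat; python3 -c "
from h import *
rel([.5655,.0358,.150],down(-.197))"
```

```text
time: 5.85
tool_pos: [0.4268, 0.1913, 0.2069]
tool_rot: [-0.0, 0.995, -0.097, -0.001]
contact_force: [-0.9, 0.7, -3.8]
gripper_width: 0.222
grasp_force: 59.8
tcp [0.4268 0.1913 0.2069] yaw -0.1948 d_tool [0.1662 0.1257 0.0567] rv [0.0002 0.0017 0.0022]
```

In the tool's units: 0.042 m is 0.672, 0.04 m is 0.64, 0.002 rad is 0.008.

```bash
echo '[0, 0.672, 0.5024, 0, 0, 0, 0.008, 0, 0.672, 0.5024, 0, 0, 0, 0, 0, 0.672, 0.5024, 0.16, 0, 0, 0, 0, 0.64, 0.5024, 0.48, 0, 0, 0, 0, 0, 0, 0.2672, 0, 0, 0]' > path.dat && python3 shift.py path.dat; echo '[0, 0, 0, 0, 0, 0, 0, 0, 0, 0, 0, 0, 0, 0]' > path.dat && python3 shift.py path.dat; python3 -c "
from h import *
for n in('top','side'):
  im=manip.grab_frame(n);cv2.imwrite(f'pics/p_{n}.png',im[:,:,::-1])
a=cv2.imread('pics/p_top.png');b=cv2.imread('pics/p_side.png')
cv2.imwrite('pics/p.png',np.hstack([cv2.resize(a[110:260,170:370],(400,300)),cv2.resize(b[90:240,190:390],(400,300))]))
rel([.5655,.0358,.150],down(-.197))"
```

```text
time: 6.48
tool_pos: [0.5662, 0.0336, 0.1489]
tool_rot: [0.0, 0.995, -0.1, -0.001]
contact_force: [0.6, 1.9, -4.4]
gripper_width: 0.221
grasp_force: 60.0
time: 6.72
tool_pos: [0.5653, 0.0365, 0.152]
tool_rot: [-0.0, 0.995, -0.098, 0.0]
contact_force: [-0.1, 0.4, -3.2]
gripper_width: 0.229
grasp_force: 59.9
tcp [0.5658 0.0363 0.1528] yaw -0.1968 d_tool [-0.0002  0.0005  0.0028] rv [-0.0005 -0.0026  0.0002]
```

View pics/p.png

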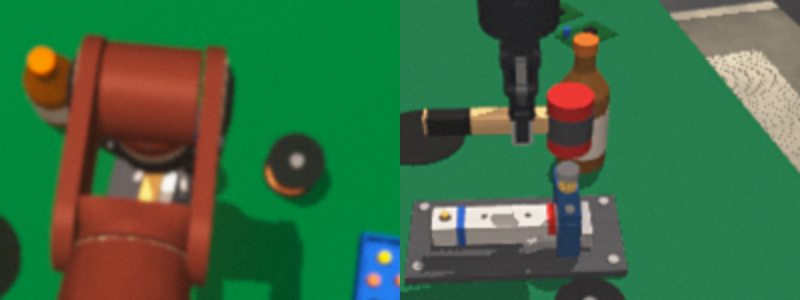

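The side crop shows the mallet head centred over the punch, with the face clear above it. The bottle and spool are undisturbed. I'll knock it down gently and read the force.

```bash
echo '[0, 0, 0, 0.416, 0, 0, 0, 0, 0, 0, 0, 0, 0, 0]' > path.dat && python3 shift.py path.dat; echo '[0, 0, 0, 0.16, 0, 0, 0]' > path.dat && python3 shift.py path.dat;  echo '[0, 0, 0, 0.128, 0, 0, 0]' > path.dat && python3 shift.py path.dat; echo '[0, 0, 0, 0, 0, 0, 0]' > path.dat && python3 shift.py path.dat
```

```text
time: 7.08
tool_pos: [0.5637, 0.0359, 0.124]
tool_rot: [0.0, 0.995, -0.099, -0.002]
contact_force: [-0.6, -0.2, -3.7]
gripper_width: 0.225
grasp_force: 59.9
time: 7.2
tool_pos: [0.5666, 0.0355, 0.1175]
tool_rot: [-0.0, 0.995, -0.099, 0.002]
contact_force: [-0.7, 1.4, -0.7]
gripper_width: 0.225
grasp_force: 60.5
time: 7.32
tool_pos: [0.5665, 0.0355, 0.1096]
tool_rot: [-0.0, 0.995, -0.099, 0.001]
contact_force: [-6.1, 1.3, 6.7]
gripper_width: 0.225
grasp_force: 61.7
time: 7.45
tool_pos: [0.5666, 0.0355, 0.1089]
tool_rot: [-0.0, 0.995, -0.099, 0.002]
contact_force: [-0.7, 1.7, 0.5]
gripper_width: 0.229
grasp_force: 60.8
```

```bash
echo '[0, 0, 0, 0.048, 0, 0, 0]' > path.dat && python3 shift.py path.dat;  echo '[0, 0, 0, 0.048, 0, 0, 0]' > path.dat && python3 shift.py path.dat; echo '[0, 0, 0, 0, 0, 0, 0]' > path.dat && python3 shift.py path.dat
```

```text
time: 7.58
tool_pos: [0.5664, 0.0356, 0.108]
tool_rot: [-0.0, 0.995, -0.099, 0.001]
contact_force: [-13.2, 2.6, 23.7]
gripper_width: 0.226
grasp_force: 63.7
time: 7.7
tool_pos: [0.5665, 0.0354, 0.1074]
tool_rot: [0.0, 0.995, -0.099, 0.001]
contact_force: [-21.8, 1.8, 35.7]
gripper_width: 0.225
grasp_force: 65.5
time: 7.82
tool_pos: [0.5667, 0.0353, 0.1077]
tool_rot: [0.0, 0.995, -0.099, 0.001]
contact_force: [-17.5, 1.2, 26.6]
gripper_width: 0.224
grasp_force: 64.3
```

In the tool's units: -0.045 m is -0.72, -0.04 m is -0.64, -0.17 rad is -0.68.

```bash
echo '[0, 0, 0, -0.32, 0, 0, 0, 0, 0, 0, -0.64, 0, 0, 0, 0, -0.48, -0.64, -0.48, 0, 0, 0, 0, -0.64, -0.72, 0, 0, 0, -0.6, 0, -0.64, -0.72, 0, 0, 0, -0.68]' > path.dat && python3 shift.py path.dat; echo '[0, 0, 0, 0, 0, 0, -0.72, 0, 0, 0, 0, 0, 0, 0, 0, 0, 0, 0, 0, 0, 0]' > path.dat && python3 shift.py path.dat; python3 -c "
from h import *
for n in('wrist','side'):
  im=manip.grab_frame(n);cv2.imwrite(f'pics/q_{n}.png',im[:,:,::-1])
a=cv2.imread('pics/q_wrist.png');b=cv2.imread('pics/q_side.png')
cv2.imwrite('pics/q.png',np.hstack([cv2.resize(a,(400,300)),cv2.resize(b[60:240,80:320],(400,300))]))
rel([.466-.05*np.cos(.321),.276-.05*np.sin(.321),.0185],down(.321))"
```

```text
time: 8.45
tool_pos: [0.475, 0.1804, 0.1914]
tool_rot: [-0.0, 0.998, 0.063, 0.0]
contact_force: [-0.1, 1.9, -4.0]
gripper_width: 0.224
grasp_force: 60.1
time: 8.82
tool_pos: [0.4759, 0.1787, 0.1909]
tool_rot: [0.0, 0.989, 0.148, -0.0]
contact_force: [-0.4, -1.1, -4.5]
gripper_width: 0.224
grasp_force: 60.3
tcp [0.4761 0.1786 0.191 ] yaw 0.2984 d_tool [-0.0309 -0.095   0.1725] rv [ 0.0001  0.0004 -0.0226]
```

View pics/q.png

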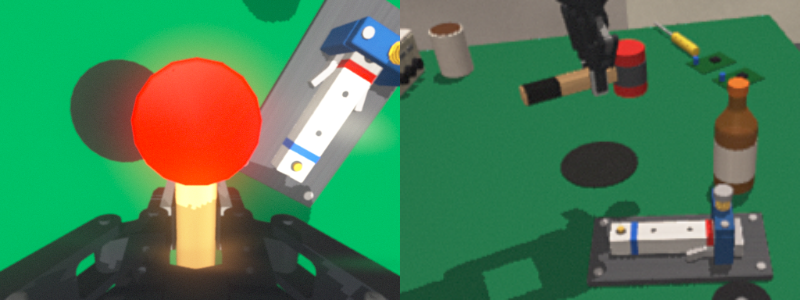

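The mallet sits in the grip exactly as before, with the same head position and size in the wrist view, so it didn't slip. The punch sprang back and the bar is still seated. Now I'll set the mallet on the pad.

In the tool's units: 0.05 m is 0.8, -0.0475 m is -0.76, -0.0226 rad is -0.0904.

```bash
echo '[0, -0.24, -0.76, 0.32, 0, 0, -0.0904, 0, -0.24, -0.76, 0.8, 0, 0, 0, 0, 0, 0, 0.8, 0, 0, 0, 0, 0, 0, 0.56, 0, 0, 0, 0, 0, 0, 0.16, 0, 0, 0]' > path.dat && python3 shift.py path.dat; echo '[0, 0, 0, 0, 0, 0, 0, 0, 0, 0, 0, 0, 0, 0]' > path.dat && python3 shift.py path.dat; python3 -c "
from h import *
rel([.466-.05*np.cos(.321),.276-.05*np.sin(.321),.0185],down(.321))"
```

```text
time: 9.55
tool_pos: [0.4195, 0.2546, 0.0292]
tool_rot: [0.001, 0.987, 0.16, -0.003]
contact_force: [-0.7, -0.5, -3.7]
gripper_width: 0.226
grasp_force: 60.4
time: 9.8
tool_pos: [0.4233, 0.2563, 0.0342]
tool_rot: [-0.0, 0.987, 0.161, 0.002]
contact_force: [-1.1, 0.1, -3.5]
gripper_width: 0.222
grasp_force: 60.5
tcp [0.4233 0.2563 0.0342] yaw 0.323 d_tool [-0.0033 -0.0052  0.0156] rv [-0.0003 -0.004   0.002 ]
```

```bash
echo '[0, -0.048, -0.08, 0.128, 0, 0, 0, 0, 0, 0, 0.096, 0, 0, 0, 0, 0, 0, 0.032, 0, 0, 0, 0, 0, 0, 0, 0, 0, 0]' > path.dat && python3 shift.py path.dat
```

```text
time: 10.3
tool_pos: [0.417, 0.2601, 0.0182]
tool_rot: [0.0, 0.987, 0.161, -0.001]
contact_force: [-8.8, -3.7, 13.5]
gripper_width: 0.223
grasp_force: 63.1
```

Contact is at the expected height. I'll release in place, then lift straight up.

In the tool's units: -0.0008 m is -0.0128.

```bash
echo '[0, 0, 0, -0.0128, 0, 0, 0, 1, 0, 0, 0, 0, 0, 0, 1, 0, 0, 0, 0, 0, 0, 1, 0, 0, 0, 0, 0, 0, 1, 0, 0, 0, 0, 0, 0]' > path.dat && python3 shift.py path.dat; echo '[1, 0, 0, -0.32, 0, 0, 0, 1, 0, 0, -0.64, 0, 0, 0, 1, 0, 0, -0.8, 0, 0, 0, 1, 0, 0, -0.8, 0, 0, 0, 1, 0, 0, -0.48, 0, 0, 0]' > path.dat && python3 shift.py path.dat; python3 -c "
from h import *
import pickle
p=manip.camera_params('wrist');im=manip.grab_frame('wrist')[:,:,::-1].copy();cv2.imwrite('pics/r.png',im);pickle.dump(p,open('r.pkl','wb'))
W=Cam('',p);h=cv2.cvtColor(im,cv2.COLOR_BGR2HSV)
m=(((h[...,0]<6)|(h[...,0]>174))&(h[...,1]>200)&(h[...,2]>200)).astype(np.uint8);m[250:]=0
c=max(cv2.findContours(m,0,1)[0],key=cv2.contourArea);e=cv2.minEnclosingCircle(c);print(e,W.onz(e[0],.068))
m=((h[...,0]>12)&(h[...,0]<32)&(h[...,1]>40)&(h[...,2]>150)).astype(np.uint8);m[250:]=0
c=max(cv2.findContours(m[:,200:300].copy(),0,1)[0],key=cv2.contourArea)+[200,0];b=cv2.boundingRect(c);print(b,W.onz((b[0]+b[2]/2,b[1]+b[3]),.049))
rel([.5458,.0395,.2],down(-.197))"
```

```text
time: 10.92
tool_pos: [0.417, 0.2596, 0.0167]
tool_rot: [-0.0, 0.987, 0.161, 0.0]
contact_force: [0.1, 0.2, -0.4]
gripper_width: 0.998
grasp_force: 0.0
time: 11.55
tool_pos: [0.4178, 0.26, 0.2101]
tool_rot: [-0.001, 0.987, 0.161, 0.002]
contact_force: [0.3, 1.1, -0.5]
gripper_width: 0.997
grasp_force: 0.0
((250.5973663330078, 120.08745574951172), 28.874263763427734) [0.4644843  0.27585397 0.068     ]
(238, 147, 25, 81) [0.36573922 0.24272462 0.049     ]
tcp [0.4195 0.2608 0.214 ] yaw 0.324 d_tool [0.0492 0.25   0.0142] rv [-0.0034 -0.0096  0.521 ]
```

In the tool's units: 0.05 m is 0.8, 0.04 m is 0.64, 0.174 rad is 0.696.

```bash
echo '[1, 0, 0.8, -0.32, 0, 0, 0.692, 1, 0, 0.8, -0.32, 0, 0, 0.692, 1, 0.48, 0.64, 0, 0, 0, 0.696, 1, 0.64, 0.64, 0, 0, 0, 0, 1, 0.64, 0.48, 0, 0, 0, 0]' > path.dat && python3 shift.py path.dat; echo '[1, 0, 0, 0, 0, 0, 0, 1, 0, 0, 0, 0, 0, 0]' > path.dat && python3 shift.py path.dat; python3 -c "
from h import *
rel([.5458,.0395,.25],down(-.197))"
```

```text
time: 12.22
tool_pos: [0.5349, 0.036, 0.2461]
tool_rot: [-0.0, 0.995, -0.098, -0.0]
contact_force: [0.4, 0.4, -1.4]
gripper_width: 1.002
grasp_force: 0.0
time: 12.48
tool_pos: [0.5338, 0.038, 0.2459]
tool_rot: [-0.0, 0.995, -0.098, -0.001]
contact_force: [-0.4, -0.8, -0.4]
gripper_width: 0.998
grasp_force: 0.0
tcp [0.5338 0.038  0.2459] yaw -0.1964 d_tool [ 0.0115 -0.0038 -0.0041] rv [-0.0001  0.0016  0.0006]
```

```bash
python3 - <<'E'
from h import *
import pickle
p=manip.camera_params('wrist');im=manip.grab_frame('wrist')[:,:,::-1].copy();cv2.imwrite('pics/b.png',im);pickle.dump(p,open('b.pkl','wb'))
s=manip.state();print(s["tool_pos"])
cv2.imwrite('pics/b2.png',cv2.resize(im[0:260,130:390],(780,600)[:1]+(780*0+600,),interpolation=cv2.INTER_CUBIC))
E
```

```text
[0.53366088 0.03845636 0.24612355]
```

View pics/b2.png

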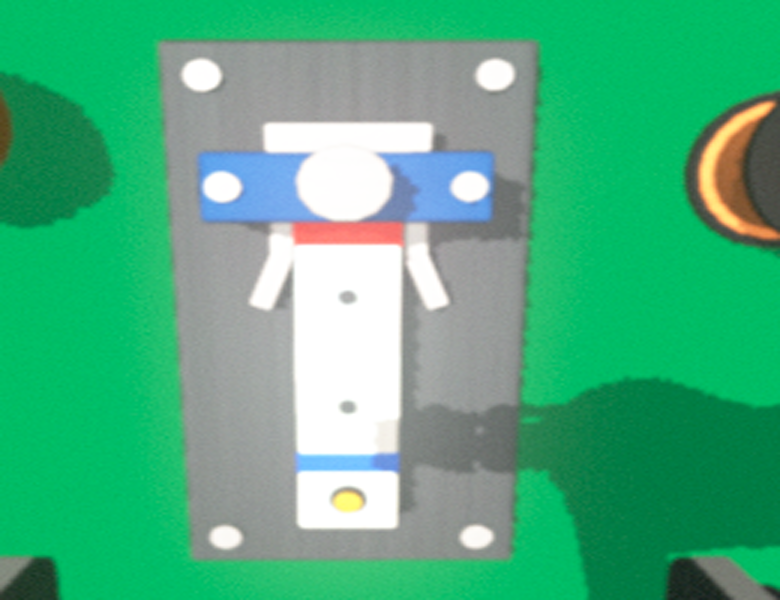

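The wrist view shows the bar seated and square to the tool. In crop pixels its centre line is at column 348 (u = 246), the red band edge at y = 245, the blue band at 454–471, the near end at 527, and the punch face at (345,183). I'll convert those to positions.

```bash
python3 - <<'E'
from h import *
import pickle
W=Cam('',pickle.load(open('b.pkl','rb')))
f=lambda x,y:(130+x/3,y/2.3077)
A=W.onz(f(348,245),.04);B=W.onz(f(348,454),.04);C=W.onz(f(348,471),.04);D=W.onz(f(348.,527),.04)
print("len A-B",np.linalg.norm(A-B),"A-D",np.linalg.norm(A-D))
yaw=np.arctan2(*(A-D)[[1,0]]);d=np.array([np.cos(yaw),np.sin(yaw),0])
for P,x in((A,.047),(B,-.047),(C,-.057),(D,-.085)): print((P-x*d).round(4))
print("yaw",yaw,"punch",W.onz(f(345,183),.108),"plate",[W.onz(f(*c),.012).round(4) for c in((158,42),(538,42),(190,558),(510,558))])
L=W.onz(f(294,245),.04);Rr=W.onz(f(402,245),.04);print("width",np.linalg.norm(L-Rr), "edge yaw",np.arctan2(*(L-Rr)[[1,0]])-np.pi/2)
# height of blue pin/ band from an earlier place of the wrist camera
V=Cam('',pickle.load(open('w1.pkl','rb')));print("pin tri",tri([(W,f(347.5,500)),(V,(246.3,133.3))]))
o=np.mean([A-.047*d,B+.047*d,C+.057*d],0);o=o
print("bar",o);rel([*o[:2],.026+.0-.019+.0],down(yaw))
E
```

```text
len A-B 0.09566599798195577 A-D 0.1325507845906314
[0.5455 0.0407 0.04  ]
[0.5439 0.041  0.04  ]
[0.5454 0.0407 0.04  ]
[0.545  0.0408 0.04  ]
yaw -0.19957743753657486 punch [0.61372365 0.02685997 0.108     ] plate [array([0.6892, 0.0781, 0.012 ]), array([ 0.664 , -0.0491,  0.012 ]), array([0.4459, 0.1267, 0.012 ]), array([ 0.4205, -0.001 ,  0.012 ])]
width 0.036436772801596434 edge yaw -0.19612957517764906
pin tri (array([0.47741592, 0.05431606, 0.04626184]), np.float64(0.00021816036025579418))
bar [0.54492292 0.04076984 0.04      ]
tcp [0.5337 0.0385 0.2461] yaw -0.1954 d_tool [ 0.0109 -0.0044  0.2391] rv [-0.0001  0.0011  0.0041]
```

In the tool's units: 0.015 m is 0.24, 0.06 m is 0.96, 0.0025 rad is 0.01.

```bash
echo '[1, 0.1792, -0.0672, 0.8, 0, 0, 0.01, 1, 0, 0, 0.96, 0, 0, 0, 1, 0, 0, 0.88, 0, 0, 0, 1, 0, 0, 0.56, 0, 0, 0, 1, 0, 0, 0.24, 0, 0, 0]' > path.dat && python3 shift.py path.dat; echo '[1, 0, 0, 0, 0, 0, 0, 1, 0, 0, 0, 0, 0, 0]' > path.dat && python3 shift.py path.dat; python3 -c "
from h import *
rel([.545,.0407,.0155],down(-.198))"
```

```text
time: 13.15
tool_pos: [0.5438, 0.0411, 0.0293]
tool_rot: [0.0, 0.995, -0.098, -0.002]
contact_force: [-0.9, 0.2, -0.0]
gripper_width: 1.0
grasp_force: 0.0
time: 13.4
tool_pos: [0.5476, 0.04, 0.034]
tool_rot: [-0.0, 0.995, -0.099, 0.002]
contact_force: [-0.7, -0.3, 0.0]
gripper_width: 1.0
grasp_force: 0.0
tcp [0.5476 0.04   0.034 ] yaw -0.1981 d_tool [-0.0028 -0.0001  0.0185] rv [-0.0005 -0.0037 -0.0001]
```

In the tool's units: 0.01 m is 0.16, 0.008 m is 0.128.

```bash
echo '[1, -0.0448, 0, 0.16, 0, 0, 0, 1, 0, 0, 0.128, 0, 0, 0, 1, 0, 0, 0, 0, 0, 0, 1, 0, 0, 0, 0, 0, 0]' > path.dat && python3 shift.py path.dat; echo '[0, 0, 0, 0, 0, 0, 0, 0, 0, 0, 0, 0, 0, 0, 0, 0, 0, 0, 0, 0, 0, 0, 0, 0, 0, 0, 0, 0, 0, 0, 0, 0, 0, 0, 0]' > path.dat && python3 shift.py path.dat;python3 -c "
from h import *
rel([.545,.0407,.0155],down(-.198))"
```

```text
time: 13.9
tool_pos: [0.5433, 0.0403, 0.0137]
tool_rot: [-0.0, 0.995, -0.099, -0.0]
contact_force: [0.3, 0.7, -0.2]
gripper_width: 1.0
grasp_force: 0.0
time: 14.52
tool_pos: [0.5438, 0.0405, 0.0143]
tool_rot: [-0.0, 0.995, -0.099, 0.001]
contact_force: [0.8, 1.6, 2.9]
gripper_width: 0.407
grasp_force: 62.8
tcp [0.5438 0.0405 0.0143] yaw -0.1986 d_tool [ 0.0011 -0.0005 -0.0012] rv [-0.0004 -0.0011 -0.0006]
```

The bar is gripped at width 0.407, about 36 mm. I'll lift it slightly and slide it straight out.

In the tool's units: -0.03 m is -0.48, -0.02 m is -0.32.

```bash
echo '[0, 0, 0, -0.032, 0, 0, 0, 0, -0.32, 0, 0, 0, 0, 0, 0, -0.48, 0, 0, 0, 0, 0, 0, -0.48, 0, 0, 0, 0, 0, 0, -0.48, 0, 0, 0, 0, 0]' > path.dat && python3 shift.py path.dat; echo '[0, -0.16, 0, -0.48, 0, 0, 0, 0, 0, 0, -0.64, 0, 0, 0, 0, 0, 0, -0.48, 0, 0, -0.736, 0, 0, 0, 0, 0, 0, -0.736, 0, 0, 0, 0, 0, 0, -0.736]' > path.dat && python3 shift.py path.dat; echo '[0, 0, 0, 0, 0, 0, -0.736, 0, 0, 0, 0, 0, 0, -0.736, 0, 0, 0, 0, 0, 0, -0.736, 0, 0, 0, 0, 0, 0, -0.736, 0, 0, 0, 0, 0, 0, -0.736]' > path.dat && python3 shift.py path.dat
```

```text
time: 15.15
tool_pos: [0.4331, 0.0621, 0.0144]
tool_rot: [0.0, 0.995, -0.099, -0.001]
contact_force: [0.7, 0.6, -4.0]
gripper_width: 0.411
grasp_force: 62.0
time: 15.78
tool_pos: [0.4243, 0.0639, 0.1145]
tool_rot: [-0.0, 0.984, 0.179, -0.001]
contact_force: [0.1, 0.3, -6.0]
gripper_width: 0.405
grasp_force: 62.0
time: 16.4
tool_pos: [0.4238, 0.0639, 0.1137]
tool_rot: [-0.001, 0.802, 0.597, -0.002]
contact_force: [-0.1, -0.2, -5.7]
gripper_width: 0.412
grasp_force: 61.8
```

Careful with the scale: shifts go in shares of 62.5 mm and turns go in units of 0.25 rad. That gives: -0.184 rad is -0.736.

```bash
echo '[0, 0, 0, 0, 0, 0, -0.736, 0, 0, 0, 0, 0, 0, -0.736, 0, 0, 0, 0, 0, 0, -0.736, 0, 0, 0, 0, 0, 0, -0.736, 0, 0, 0, 0, 0, 0, -0.736]' > path.dat && python3 shift.py path.dat; echo '[0, 0, 0, 0, 0, 0, -0.736, 0, 0, 0, 0, 0, 0, -0.736, 0, 0, 0, 0, 0, 0, -0.736, 0, 0, 0, 0, 0, 0, 0, 0, 0, 0, 0, 0, 0, 0]' > path.dat && python3 shift.py path.dat; python3 - <<'E'
from h import *
import pickle
d=np.array([np.cos(-.1986),np.sin(-.1986),0]);rel(np.array([.5438,.0405,.0165])-.11*d,down(np.pi-.1986))
p=manip.camera_params('wrist');im=manip.grab_frame('wrist')[:,:,::-1].copy();cv2.imwrite('pics/c.png',im);pickle.dump(p,open('c.pkl','wb'))
im=manip.grab_frame('side')[:,:,::-1].copy();cv2.imwrite('pics/cs.png',im)
E
```

```text
time: 17.02
tool_pos: [0.4238, 0.0639, 0.1137]
tool_rot: [-0.002, 0.454, 0.891, -0.001]
contact_force: [-0.2, 0.5, -5.3]
gripper_width: 0.407
grasp_force: 61.8
time: 17.65
tool_pos: [0.4248, 0.064, 0.1148]
tool_rot: [-0.001, 0.198, 0.98, -0.0]
contact_force: [0.1, -0.1, -5.0]
gripper_width: 0.409
grasp_force: 61.8
tcp [0.4248 0.064  0.1148] yaw 2.7429 d_tool [-0.0112  0.0028  0.0982] rv [-0.0007 -0.0019 -0.2001]
```

```bash
echo '[0, 0, 0, 0, 0, 0, -0.4, 0, 0, 0, 0.48, 0, 0, -0.4, 0, -0.152, 0.08, 0.64, 0, 0, 0, 0, 0, 0, 0, 0, 0, 0, 0, 0, 0, 0, 0, 0, 0]' > path.dat && python3 shift.py path.dat; python3 - <<'E'
from h import *
d=np.array([np.cos(-.1986),np.sin(-.1986),0]);rel(np.array([.5438,.0405,.0165])-.11*d,down(np.pi-.1986))
E
```

```text
time: 18.38
tool_pos: [0.4365, 0.0671, 0.0467]
tool_rot: [0.001, 0.098, 0.995, 0.0]
contact_force: [0.8, 0.7, -6.3]
gripper_width: 0.41
grasp_force: 62.7
tcp [0.4365 0.0671 0.0467] yaw 2.945 d_tool [-0.0004 -0.0049  0.0302] rv [0.0001 0.0011 0.002 ]
```

In the tool's units: -0.0049 m is -0.0784, 0.012 m is 0.192, 0.002 rad is 0.008.

```bash
echo '[0, -0.0064, -0.0784, 0.16, 0, 0, 0.008, 0, 0, 0, 0.192, 0, 0, 0, 0, 0, 0, 0.112, 0, 0, 0, 0, 0, 0, 0, 0, 0, 0, 0, 0, 0, 0, 0, 0, 0]' > path.dat && python3 shift.py path.dat; python3 - <<'E'
from h import *
d=np.array([np.cos(-.1986),np.sin(-.1986),0]);rel(np.array([.5438,.0405,.0165]),down(np.pi-.1986))
E
```

```text
time: 19.0
tool_pos: [0.4356, 0.0622, 0.0169]
tool_rot: [0.0, 0.099, 0.995, 0.0]
contact_force: [-0.2, -0.0, -5.0]
gripper_width: 0.406
grasp_force: 62.8
tcp [0.4356 0.0622 0.0169] yaw 2.9435 d_tool [-0.1104 -0.      0.0004] rv [0.0001 0.0003 0.0005]
```

In the tool's units: -0.03 m is -0.48, -0.025 m is -0.4.

```bash
echo '[0, -0.48, 0, 0, 0, 0, 0, 0, -0.48, 0, 0, 0, 0, 0, 0, -0.4, 0, 0, 0, 0, 0, 0, -0.24, 0, 0, 0, 0, 0, 0, 0, 0, 0, 0, 0, 0]' > path.dat && python3 shift.py path.dat; python3 - <<'E'
from h import *
rel(np.array([.5438,.0405,.0145]),down(np.pi-.1986))
E
```

```text
time: 19.62
tool_pos: [0.5342, 0.0424, 0.0172]
tool_rot: [0.0, 0.099, 0.995, 0.0]
contact_force: [-0.4, -0.1, -4.7]
gripper_width: 0.405
grasp_force: 62.9
tcp [0.5342 0.0424 0.0172] yaw 2.9431 d_tool [-0.0097  0.      0.0027] rv [0.0001 0.0005 0.0002]
```

```bash
echo '[0, -0.096, 0, 0.032, 0, 0, 0, 0, 0, 0, 0.008, 0, 0, 0]' > path.dat && python3 shift.py path.dat; echo '[0, -0.032, 0, 0, 0, 0, 0, 0, 0, 0, 0, 0, 0, 0]' > path.dat && python3 shift.py path.dat;echo '[0, -0.024, 0, 0, 0, 0, 0, 0, 0, 0, 0, 0, 0, 0]' > path.dat && python3 shift.py path.dat;echo '[0, -0.024, 0, 0, 0, 0, 0, 0, 0, 0, 0, 0, 0, 0]' > path.dat && python3 shift.py path.dat
```

```text
time: 19.88
tool_pos: [0.5391, 0.0414, 0.0143]
tool_rot: [-0.0, 0.099, 0.995, -0.0]
contact_force: [-1.2, 0.3, -2.3]
gripper_width: 0.41
grasp_force: 63.3
time: 20.12
tool_pos: [0.5413, 0.041, 0.0143]
tool_rot: [0.0, 0.099, 0.995, 0.0]
contact_force: [0.9, 1.2, -4.5]
gripper_width: 0.411
grasp_force: 63.0
time: 20.38
tool_pos: [0.5429, 0.0406, 0.0143]
tool_rot: [0.0, 0.099, 0.995, -0.0]
contact_force: [-0.5, -0.5, -4.2]
gripper_width: 0.408
grasp_force: 63.1
time: 20.62
tool_pos: [0.5444, 0.0403, 0.0143]
tool_rot: [0.0, 0.099, 0.995, -0.0]
contact_force: [0.3, -0.7, -3.2]
gripper_width: 0.411
grasp_force: 63.1
```

In the tool's units: -0.0015 m is -0.024, 0.0005 m is 0.008.

```bash
echo '[0, -0.024, 0, 0.008, 0, 0, 0, 0, 0, 0, 0, 0, 0, 0]' > path.dat && python3 shift.py path.dat; echo '[0, -0.0192, 0, 0, 0, 0, 0, 0, 0, 0, 0, 0, 0, 0]' > path.dat && python3 shift.py path.dat;echo '[0, -0.0192, 0, 0, 0, 0, 0, 0, 0, 0, 0, 0, 0, 0]' > path.dat && python3 shift.py path.dat
```

```text
time: 20.88
tool_pos: [0.5459, 0.0401, 0.0143]
tool_rot: [0.0, 0.099, 0.995, 0.0]
contact_force: [-3.5, 0.7, 2.2]
gripper_width: 0.411
grasp_force: 63.6
time: 21.12
tool_pos: [0.5471, 0.0399, 0.0143]
tool_rot: [0.0, 0.099, 0.995, 0.0]
contact_force: [-5.4, 0.5, 3.7]
gripper_width: 0.414
grasp_force: 63.9
time: 21.38
tool_pos: [0.5482, 0.0396, 0.0143]
tool_rot: [-0.0, 0.099, 0.995, 0.0]
contact_force: [-5.3, 0.8, 4.2]
gripper_width: 0.408
grasp_force: 64.0
```

In the tool's units: -0.0012 m is -0.0192, -0.0003 m is -0.0048.

```bash
echo '[0, -0.0192, 0, -0.0048, 0, 0, 0, 0, 0, 0, 0, 0, 0, 0]' > path.dat && python3 shift.py path.dat; echo '[0, -0.0192, 0, 0, 0, 0, 0, 0, 0, 0, 0, 0, 0, 0]' > path.dat && python3 shift.py path.dat
```

```text
time: 21.62
tool_pos: [0.5482, 0.0397, 0.0143]
tool_rot: [-0.002, 0.099, 0.995, 0.0]
contact_force: [-9.0, 1.4, 6.8]
gripper_width: 0.41
grasp_force: 64.5
time: 21.88
tool_pos: [0.5481, 0.0397, 0.0142]
tool_rot: [-0.003, 0.099, 0.995, 0.0]
contact_force: [-13.9, 2.0, 11.4]
gripper_width: 0.416
grasp_force: 65.1
```

The bar is firmly against the stop, since the TCP halted at x = 0.548 while the force kept rising. I'll relax, release and lift.

```bash
echo '[0, 0.0352, 0, -0.008, 0, 0, 0, 1, 0, 0, 0, 0, 0, 0, 1, 0, 0, 0, 0, 0, 0, 1, 0, 0, 0, 0, 0, 0, 1, 0, 0, 0, 0, 0, 0]' > path.dat && python3 shift.py path.dat; echo '[1, 0, 0, -0.48, 0, 0, 0, 1, 0, 0, -0.8, 0, 0, 0, 1, 0, 0, -0.96, 0, 0, 0, 1, 0.32, 0, -0.96, 0, 0, 0, 1, 0.48, 0, -0.64, 0, 0, 0]' > path.dat && python3 shift.py path.dat;  echo '[1, 0, 0, 0, 0, 0, 0, 1, 0, 0, 0, 0, 0, 0]' > path.dat && python3 shift.py path.dat; python3 - <<'E'
from h import *
import pickle
p=manip.camera_params('wrist');im=manip.grab_frame('wrist')[:,:,::-1].copy();cv2.imwrite('pics/d.png',im);pickle.dump(p,open('d.pkl','wb'))
sd=manip.grab_frame('side')[:,:,::-1].copy();cv2.imwrite('pics/ds.png',sd)
W=Cam('',p);S=Cam("side")
h=cv2.cvtColor(im,cv2.COLOR_BGR2HSV)
def cen(im,lo,hi,roi):
    h=cv2.cvtColor(im,cv2.COLOR_BGR2HSV);m=cv2.inRange(h,lo,hi);k=np.zeros_like(m);x0,x1,y0,y1=roi;k[y0:y1,x0:x1]=m[y0:y1,x0:x1];M=cv2.moments(k,True);return (M['m10']/max(M['m00'],1),M['m01']/max(M['m00'],1)),M['m00']
# control: blue pin, proud, at the start; now the red pin at the same place
for f in("side0","ds"): print(f,cen(cv2.imread(f"pics/{f}.png"),(15,100,90),(32,255,255),(202,222,190,212)))
j=np.array([.5455,.0405]);d=np.array([np.cos(-.198),np.sin(-.198)]);b=j-.07*d
for z in(.0405,.047): print(z,S.proj([*b,z]))
rel([.466-.05*np.cos(.321)-.0015,.2755-.05*np.sin(.321),.2],down(.321))
print(manip.state()["joint_pos"].round(3))
# red band / near end in the wrist frame
q=W.proj(np.array([[*(j-x*d),.04] for x in(.047,.057,.085)]));print("expected px",q.round(1))
for u in (q[0][0],): print([ (y,im[y,int(round(u))].tolist()) for y in range(int(min(q[:,1]))-12,int(max(q[:,1]))+14,2)])
E
```

```text
time: 22.5
tool_pos: [0.5486, 0.0394, 0.0148]
tool_rot: [0.0, 0.099, 0.995, -0.0]
contact_force: [0.2, 0.1, -1.0]
gripper_width: 1.0
grasp_force: 0.0
time: 23.12
tool_pos: [0.5001, 0.0493, 0.2577]
tool_rot: [0.002, 0.099, 0.995, 0.0]
contact_force: [0.5, 0.4, -0.2]
gripper_width: 1.001
grasp_force: 0.0
time: 23.38
tool_pos: [0.4993, 0.0493, 0.2532]
tool_rot: [-0.0, 0.099, 0.995, -0.0]
contact_force: [-0.1, -0.2, -1.2]
gripper_width: 1.002
grasp_force: 0.0
side0 ((212.0, 197.42857142857142), 14.0)
ds ((212.5, 198.5), 10.0)
0.0405 [[212.04730925 198.74907761]]
0.047 [[211.78397848 196.65105573]]
tcp [0.4989 0.0493 0.2517] yaw 2.9433 d_tool [0.1215 0.1902 0.052 ] rv [-4.7000e-03 -5.0000e-04  2.6223e+00]
[-0.05  -0.259  1.868 -0.     1.536 -1.423]
expected px [[250.6 161.8]
 [250.6 152.6]
 [250.6 126.1]]
[(114, [153, 154, 151]), (116, [157, 158, 153]), (118, [159, 161, 158]), (120, [154, 156, 156]), (122, [143, 144, 143]), (124, [124, 129, 125]), (126, [174, 187, 189]), (128, [255, 255, 255]), (130, [255, 255, 255]), (132, [255, 255, 255]), (134, [255, 255, 255]), (136, [170, 182, 188]), (138, [142, 254, 255]), (140, [129, 254, 255]), (142, [133, 254, 255]), (144, [137, 255, 255]), (146, [164, 207, 221]), (148, [251, 252, 248]), (150, [255, 255, 255]), (152, [255, 255, 255]), (154, [234, 239, 255]), (156, [112, 127, 255]), (158, [119, 131, 255]), (160, [112, 125, 255]), (162, [202, 215, 255]), (164, [255, 255, 255]), (166, [255, 255, 255]), (168, [255, 255, 255]), (170, [255, 255, 255]), (172, [255, 255, 255]), (174, [255, 255, 255])]
```

The bar is seated: its end edge and the red band land on the predicted pixels. The side view also puts the red pin at the home height. I'll go back to the mallet.

In the tool's units: 0.175 rad is 0.7.

```bash
echo '[1, 0, 0, 0, 0, 0, 0.7, 1, 0, 0, 0, 0, 0, 0.7, 1, 0, 0, 0, 0, 0, 0.7, 1, 0, 0, 0, 0, 0, 0.7, 1, 0, 0, 0, 0, 0, 0.7]' > path.dat && python3 shift.py path.dat;echo '[1, 0, 0, 0, 0, 0, 0.7, 1, 0, 0, 0, 0, 0, 0.7, 1, 0, 0, 0, 0, 0, 0.7, 1, 0, 0, 0, 0, 0, 0.7, 1, 0, 0, 0, 0, 0, 0.7]' > path.dat && python3 shift.py path.dat;echo '[1, 0, 0, 0, 0, 0, 0.7, 1, 0, 0, 0, 0, 0, 0.7, 1, 0, 0, 0, 0, 0, 0.7, 1, 0, 0, 0, 0, 0, 0.7, 1, 0, 0, 0, 0, 0, 0.7]' > path.dat && python3 shift.py path.dat; echo '[1, 0, -0.72, 0, 0, 0, 0, 1, 0, -0.72, 0, 0, 0, 0, 1, 0, -0.72, 0, 0, 0, 0, 1, 0, -0.72, 0, 0, 0, 0]' > path.dat && python3 shift.py path.dat;python3 -c "
from h import *
rel([.4645-.05*np.cos(.321),.2759-.05*np.sin(.321),.22],down(.321))"
```

```text
time: 24.1
tool_pos: [0.499, 0.0492, 0.2515]
tool_rot: [-0.002, 0.514, 0.858, -0.001]
contact_force: [-0.4, 0.4, 0.3]
gripper_width: 1.001
grasp_force: 0.0
time: 24.72
tool_pos: [0.499, 0.0492, 0.2515]
tool_rot: [-0.001, 0.829, 0.559, -0.002]
contact_force: [0.4, -0.4, -0.6]
gripper_width: 1.006
grasp_force: 0.0
time: 25.35
tool_pos: [0.499, 0.0492, 0.2515]
tool_rot: [-0.0, 0.988, 0.156, -0.002]
contact_force: [0.6, 0.3, 0.1]
gripper_width: 1.0
grasp_force: 0.0
time: 25.85
tool_pos: [0.4422, 0.2213, 0.2517]
tool_rot: [0.0, 0.987, 0.158, -0.002]
contact_force: [1.0, -0.6, 0.2]
gripper_width: 1.0
grasp_force: 0.0
tcp [0.4422 0.2213 0.2517] yaw 0.3179 d_tool [-0.0117 -0.0448  0.0317] rv [ 0.      0.0035 -0.0031]
```

In the tool's units: 0.05 m is 0.8, -0.045 m is -0.72, -0.003 rad is -0.012.

```bash
echo '[1, -0.192, -0.72, 0.16, 0, 0, -0.012, 1, 0, 0, 0.8, 0, 0, 0, 1, 0, 0, 0.8, 0, 0, 0, 1, 0, 0, 0.8, 0, 0, 0, 1, 0, 0, 0.64, 0, 0, 0]' > path.dat && python3 shift.py path.dat; echo '[1, 0, 0, 0.4, 0, 0, 0, 1, 0, 0, 0, 0, 0, 0, 1, 0, 0, 0, 0, 0, 0]' > path.dat && python3 shift.py path.dat; python3 -c "
from h import *
rel([.4645-.05*np.cos(.321),.2759-.05*np.sin(.321),.0185],down(.321))"
```

```text
time: 26.48
tool_pos: [0.4157, 0.2584, 0.0496]
tool_rot: [0.001, 0.987, 0.16, -0.003]
contact_force: [-0.2, 0.3, -0.5]
gripper_width: 1.005
grasp_force: 0.0
time: 26.85
tool_pos: [0.4179, 0.2593, 0.0291]
tool_rot: [0.0, 0.987, 0.16, -0.0]
contact_force: [0.2, 0.3, 1.4]
gripper_width: 0.999
grasp_force: 0.0
tcp [0.4179 0.2593 0.0291] yaw 0.3212 d_tool [-0.0006 -0.001   0.0106] rv [-0.      0.0001  0.0002]
```

In the tool's units: 0.0106 m is 0.1696, -0.001 m is -0.016.

```bash
echo '[1, -0.0096, -0.016, 0.1696, 0, 0, 0, 1, 0, 0, 0, 0, 0, 0]' > path.dat && python3 shift.py path.dat; echo '[0, 0, 0, 0, 0, 0, 0, 0, 0, 0, 0, 0, 0, 0, 0, 0, 0, 0, 0, 0, 0, 0, 0, 0, 0, 0, 0, 0, 0, 0, 0, 0, 0, 0, 0]' > path.dat && python3 shift.py path.dat; echo '[0, 0, 0, -0.16, 0, 0, 0, 0, 0, 0, -0.64, 0, 0, 0, 0, 0, 0, -0.8, 0, 0, 0, 0, 0, 0, -0.8, 0, 0, 0, 0, 0, 0, -0.64, 0, 0, 0]' > path.dat && python3 shift.py path.dat;echo '[0, 0, 0.48, 0, 0, 0, 0.692, 0, 0, 0.48, 0, 0, 0, 0.692, 0, 0, 0.32, 0, 0, 0, 0.696, 0, 0, 0, 0, 0, 0, 0, 0, 0, 0, 0, 0, 0, 0]' > path.dat && python3 shift.py path.dat; python3 -c "
from h import *
rel([.5655,.0358,.152],down(-.197))
im=manip.grab_frame('wrist')[:,:,::-1].copy();cv2.imwrite('pics/e.png',im)
for f in('l_wrist','e'):
  h=cv2.cvtColor(cv2.imread(f'pics/{f}.png'),cv2.COLOR_BGR2HSV)
  m=(((h[...,0]<6)|(h[...,0]>174))&(h[...,1]>200)&(h[...,2]>200)).astype(np.uint8);m[250:]=0
  c=max(cv2.findContours(m,0,1)[0],key=cv2.contourArea);print(cv2.minEnclosingCircle(c))"
```

```text
time: 27.1
tool_pos: [0.4165, 0.26, 0.018]
tool_rot: [0.0, 0.987, 0.16, -0.0]
contact_force: [-0.2, -0.8, 0.5]
gripper_width: 1.002
grasp_force: 0.0
time: 27.72
tool_pos: [0.4169, 0.26, 0.0186]
tool_rot: [0.0, 0.987, 0.16, 0.0]
contact_force: [-0.6, -1.5, 2.3]
gripper_width: 0.223
grasp_force: 59.3
time: 28.35
tool_pos: [0.4163, 0.26, 0.21]
tool_rot: [-0.0, 0.987, 0.16, 0.0]
contact_force: [0.5, 0.2, -4.0]
gripper_width: 0.223
grasp_force: 59.5
time: 28.98
tool_pos: [0.4297, 0.1822, 0.2078]
tool_rot: [-0.0, 0.995, -0.098, -0.001]
contact_force: [0.3, 1.3, -3.8]
gripper_width: 0.224
grasp_force: 59.6
tcp [0.4297 0.1822 0.2078] yaw -0.1967 d_tool [0.1619 0.1171 0.0556] rv [-0.0002  0.001   0.0003]
((252.98863220214844, 154.5118865966797), 82.54926300048828)
((250.0886993408203, 154.40802001953125), 83.15866088867188)
```

Same grip as before, so I'll go over the punch and strike.

In the tool's units: 0.041 m is 0.656, 0.039 m is 0.624.

```bash
echo '[0, 0.656, 0.4704, 0, 0, 0, 0, 0, 0.656, 0.4704, 0, 0, 0, 0, 0, 0.656, 0.4704, 0.16, 0, 0, 0, 0, 0.624, 0.4624, 0.48, 0, 0, 0, 0, 0, 0, 0.2496, 0, 0, 0]' > path.dat && python3 shift.py path.dat; echo '[0, 0, 0, 0, 0, 0, 0, 0, 0, 0, 0, 0, 0, 0]' > path.dat && python3 shift.py path.dat; python3 -c "
from h import *
rel([.5655,.0358,.124],down(-.197))"
```

```text
time: 29.65
tool_pos: [0.5667, 0.0336, 0.1505]
tool_rot: [0.0, 0.995, -0.1, -0.001]
contact_force: [-0.5, 0.3, -4.5]
gripper_width: 0.227
grasp_force: 60.0
time: 29.9
tool_pos: [0.5659, 0.0363, 0.1535]
tool_rot: [-0.0, 0.995, -0.098, 0.001]
contact_force: [-0.9, 0.0, -3.9]
gripper_width: 0.222
grasp_force: 59.9
tcp [0.5659 0.0363 0.1535] yaw -0.1966 d_tool [-0.0003  0.0006  0.0295] rv [-0.0004 -0.0011  0.0004]
```

In the tool's units: 0.027 m is 0.432, 0.0005 m is 0.008.

```bash
echo '[0, 0, 0.008, 0.432, 0, 0, 0, 0, 0, 0, 0, 0, 0, 0]' > path.dat && python3 shift.py path.dat; echo '[0, 0, 0, 0.16, 0, 0, 0]' > path.dat && python3 shift.py path.dat;  echo '[0, 0, 0, 0.128, 0, 0, 0]' > path.dat && python3 shift.py path.dat; echo '[0, 0, 0, 0.048, 0, 0, 0]' > path.dat && python3 shift.py path.dat; echo '[0, 0, 0, 0.048, 0, 0, 0, 0, 0, 0, 0, 0, 0, 0]' > path.dat && python3 shift.py path.dat
```

```text
time: 30.15
tool_pos: [0.5642, 0.0357, 0.1247]
tool_rot: [0.0, 0.995, -0.098, -0.001]
contact_force: [-0.5, -0.5, -4.1]
gripper_width: 0.226
grasp_force: 59.8
time: 30.28
tool_pos: [0.5672, 0.0352, 0.1182]
tool_rot: [-0.0, 0.995, -0.099, 0.002]
contact_force: [-1.0, 1.0, -0.2]
gripper_width: 0.224
grasp_force: 60.4
time: 30.4
tool_pos: [0.5671, 0.0352, 0.1102]
tool_rot: [-0.0, 0.995, -0.099, 0.002]
contact_force: [-4.9, 2.0, 7.9]
gripper_width: 0.226
grasp_force: 61.7
time: 30.52
tool_pos: [0.567, 0.0352, 0.1084]
tool_rot: [-0.0, 0.995, -0.099, 0.001]
contact_force: [-13.0, 3.0, 19.1]
gripper_width: 0.224
grasp_force: 63.3
time: 30.78
tool_pos: [0.5674, 0.0352, 0.1081]
tool_rot: [-0.0, 0.995, -0.099, 0.001]
contact_force: [-16.1, 2.0, 23.4]
gripper_width: 0.223
grasp_force: 64.0
```

In the tool's units: 0.002 m is 0.032.

```bash
echo '[0, 0, 0, 0.032, 0, 0, 0, 0, 0, 0, 0, 0, 0, 0]' > path.dat && python3 shift.py path.dat; echo '[0, 0, 0, -0.32, 0, 0, 0, 0, 0, 0, -0.64, 0, 0, 0, 0, -0.48, -0.64, -0.48, 0, 0, 0, 0, -0.64, -0.72, 0, 0, 0, -0.6, 0, -0.64, -0.72, 0, 0, 0, -0.68]' > path.dat && python3 shift.py path.dat; echo '[0, 0, 0, 0, 0, 0, -0.72, 0, 0, 0, 0, 0, 0, 0, 0, 0, 0, 0, 0, 0, 0]' > path.dat && python3 shift.py path.dat; python3 -c "
from h import *
rel([.466-.05*np.cos(.321),.2745-.05*np.sin(.321),.03],down(.321))
im=manip.grab_frame('wrist')[:,:,::-1].copy();cv2.imwrite('pics/f.png',im)
for f in('l_wrist','f'):
  h=cv2.cvtColor(cv2.imread(f'pics/{f}.png'),cv2.COLOR_BGR2HSV)
  m=(((h[...,0]<6)|(h[...,0]>174))&(h[...,1]>200)&(h[...,2]>200)).astype(np.uint8);m[250:]=0
  c=max(cv2.findContours(m,0,1)[0],key=cv2.contourArea);print(cv2.minEnclosingCircle(c))"
```

```text
time: 31.02
tool_pos: [0.5674, 0.0352, 0.1079]
tool_rot: [-0.0, 0.995, -0.099, 0.001]
contact_force: [-21.1, 2.6, 31.6]
gripper_width: 0.221
grasp_force: 65.3
time: 31.65
tool_pos: [0.4757, 0.1799, 0.1903]
tool_rot: [-0.0, 0.998, 0.063, 0.001]
contact_force: [0.6, 0.4, -4.9]
gripper_width: 0.226
grasp_force: 60.1
time: 32.02
tool_pos: [0.4764, 0.1782, 0.1895]
tool_rot: [0.0, 0.989, 0.148, -0.0]
contact_force: [0.8, -0.4, -3.8]
gripper_width: 0.226
grasp_force: 60.3
tcp [0.4764 0.1782 0.1895] yaw 0.298 d_tool [-0.0316 -0.094   0.1595] rv [ 0.0003  0.0001 -0.023 ]
((252.98863220214844, 154.5118865966797), 82.54926300048828)
((249.97402954101562, 154.29122924804688), 83.09127807617188)
```

In the tool's units: 0.05 m is 0.8, -0.047 m is -0.752, -0.023 rad is -0.092.

```bash
echo '[0, -0.248, -0.752, 0.32, 0, 0, -0.092, 0, -0.248, -0.752, 0.8, 0, 0, 0, 0, 0, 0, 0.72, 0, 0, 0, 0, 0, 0, 0.48, 0, 0, 0, 0, 0, 0, 0.16, 0, 0, 0]' > path.dat && python3 shift.py path.dat; echo '[0, 0, 0, 0, 0, 0, 0, 0, 0, 0, 0, 0, 0, 0]' > path.dat && python3 shift.py path.dat; python3 -c "
from h import *
rel([.466-.05*np.cos(.321),.2745-.05*np.sin(.321),.0185],down(.321))"
```

```text
time: 32.7
tool_pos: [0.4198, 0.2531, 0.0379]
tool_rot: [0.001, 0.987, 0.16, -0.002]
contact_force: [0.4, -0.2, -4.3]
gripper_width: 0.223
grasp_force: 60.5
time: 32.95
tool_pos: [0.4228, 0.2545, 0.0421]
tool_rot: [-0.0, 0.987, 0.161, 0.002]
contact_force: [0.8, -0.1, -3.5]
gripper_width: 0.226
grasp_force: 60.5
tcp [0.4228 0.2545 0.0421] yaw 0.3234 d_tool [-0.0027 -0.0053  0.0236] rv [-0.0003 -0.0034  0.0024]
```

```bash
echo '[0, -0.0432, -0.08, 0.16, 0, 0, 0, 0, 0, 0, 0.128, 0, 0, 0, 0, 0, 0, 0.064, 0, 0, 0, 0, 0, 0, 0, 0, 0, 0]' > path.dat && python3 shift.py path.dat; echo '[0, 0, 0, 0.024, 0, 0, 0, 0, 0, 0, 0, 0, 0, 0]' > path.dat && python3 shift.py path.dat
```

```text
time: 33.45
tool_pos: [0.4171, 0.2582, 0.0186]
tool_rot: [-0.0, 0.987, 0.162, 0.0]
contact_force: [-1.2, -0.6, -0.6]
gripper_width: 0.223
grasp_force: 61.1
time: 33.7
tool_pos: [0.4171, 0.2583, 0.0185]
tool_rot: [0.0, 0.987, 0.162, -0.0]
contact_force: [-7.7, -3.2, 11.4]
gripper_width: 0.223
grasp_force: 62.9
```

In the tool's units: -0.0008 m is -0.0128.

```bash
echo '[0, 0, 0, -0.0128, 0, 0, 0, 1, 0, 0, 0, 0, 0, 0, 1, 0, 0, 0, 0, 0, 0, 1, 0, 0, 0, 0, 0, 0, 1, 0, 0, 0, 0, 0, 0]' > path.dat && python3 shift.py path.dat; echo '[1, 0, 0, -0.32, 0, 0, 0, 1, 0, 0, -0.64, 0, 0, 0, 1, 0, 0, -0.96, 0, 0, 0, 1, 0, 0, -0.96, 0, 0, 0, 1, -0.48, 0, -0.8, 0, 0, 0]' > path.dat && python3 shift.py path.dat; echo '[1, -0.16, 0.48, -0.48, 0, 0, 0, 1, 0, 0, 0, 0, 0, 0, 1, 0, 0, 0, 0, 0, 0]' > path.dat && python3 shift.py path.dat; python3 -c "
from h import *
a=manip.grab_frame('wrist')[:,:,::-1];b=manip.grab_frame('side')[:,:,::-1]
cv2.imwrite('pics/z.png',np.hstack([cv2.resize(a,(400,600)) if 0 else cv2.copyMakeBorder(cv2.resize(a,(400,300)),0,300,0,0,0),cv2.resize(b[110:290,180:300],(400,600))]))"
```

```text
time: 34.33
tool_pos: [0.417, 0.2581, 0.0175]
tool_rot: [-0.0, 0.987, 0.161, 0.0]
contact_force: [0.7, 0.3, 0.4]
gripper_width: 0.998
grasp_force: 0.0
time: 34.95
tool_pos: [0.3892, 0.2486, 0.2506]
tool_rot: [-0.0, 0.987, 0.161, 0.001]
contact_force: [0.5, 0.4, 0.6]
gripper_width: 1.0
grasp_force: 0.0
time: 35.33
tool_pos: [0.3882, 0.2169, 0.2764]
tool_rot: [-0.0, 0.987, 0.161, -0.001]
contact_force: [0.0, -0.1, -0.4]
gripper_width: 0.999
grasp_force: 0.0
```

View pics/z.png

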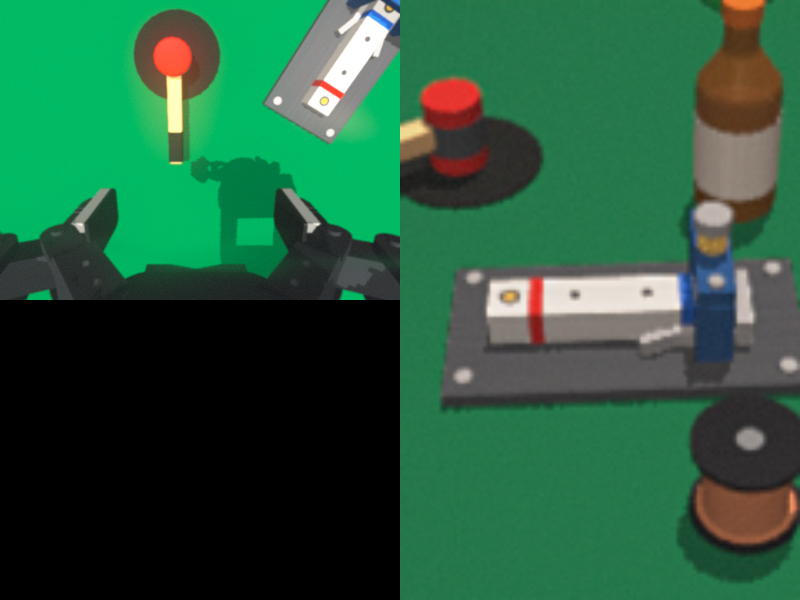

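The mallet stands upright on the pad. The bar is seated against the stop, blue end under the punch, and the red pin is flush. The bottle and spool are where they were. I'll hand the job in.

```bash
python3 -c "
from plant import manip
print(manip.job_done())"
```

```text
the job is handed in; nothing more can be done
None
```

I handed the job in at about 35 s, with both pins driven to the punch's hard stop, the bar turned end for end and seated against the jig's stop, and the mallet standing upright on its pad; I could see the red pin flush, but the blue pin is hidden under the portal, so its seating rests on the force and height readings.

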